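# Set out plane irons and fit the bench stone for sharpening

## Robot

A 6-joint arm with a two-finger parallel gripper is mounted at the origin on a cart in front of the work surface, level with it; the furniture and walls round the work are solid. World frame = base frame: x ahead of the robot, y to its left, z up, the work surface at z = 0. Lengths are in mm, angles in rad, forces in N, time in s.
With the tool pointing down it reaches from about 300 to 775 mm from the base axis. Payload 14.6 kg.
Tool frame: the origin (TCP) lies between the finger pads; the fingertips stand 8 mm ahead of it and the grasp point (between the pads) lies 11 mm behind it; z points along the fingers, y is the direction in which the jaws open and shut (so a half turn about z gives the same grasp; the last joint's range is limited). The gripper opens to 94 mm and grips with 3 to 60 N. Pads are 16 mm wide; open, the fingers measure 119 mm over their backs; the gripper's body (75 mm by 177 mm) begins 78 mm behind the grasp point.
Start: joints at [1.187, 0.3, 1.521, -0, 1.321, -0.067], TCP at [171.337, 522.621, 213.446] pointing down, gripper open.
Joint ranges: [-3.03, 3.03], [-0.79, 2.21], [0.23, 2.52], [-1.04, 4.18], [0, 3.07], [-2.55, 2.55]. Speed limits (rad/s): [2.22, 2.22, 2.57, 3.14, 3.14, 3.14].

## Interface

Orientations are given as [roll, pitch, yaw] about the fixed x, y, z axes, in that order (R = Rz(yaw) Ry(pitch) Rx(roll)).
In Python, from cell import manip gives the robot as it stands. The module is installed in compiled form; this text tells all that it offers.
- The arm moves only by the tool send_rows, never from a script. Its argument "series" is a list that holds one entry, the list of rows, each a list of 5 numbers: the opening, from 0 (shut) to 1 (fully open), then the shift along the tool's x, y, z in mm, then the turn about the tool's z in degrees. In form: [[[gripper, dx, dy, dz, roll], ...]]. A call has 1 to 10 rows; each row is the pose to reach, as a shift and turn from the pose commanded when the call began, along the tool's axes at that moment; what a row does not reach only later rows make up. A row lasts 1/10 s, in which the tool goes at most 50 mm and 8.59 degrees, less where a joint would pass 70% of its speed; a pose out of reach is approached as far as the arm can. A call with a gripper value outside its range is refused whole. The fingers move at their own pace and stop on an object; "newtons" is the grip in N (left out, the last holds). Time passes only in rows, so rows that repeat a pose let the fingers close. It gives the time, the measured TCP pose, the force and the opening at its end, in the units of the state.
- manip.read_state(): the state, without advancing time (a new reading comes with each control period).
- manip.camera(name): name is "scene" or "top" or "wrist"; returns a dict with "img" (420x560x3 uint8, red, green, blue), "vfov" (degrees; the focal length in pixels is half the picture's height over the tangent of half this angle, whatever the lens; pixels are square), "cx", "cy" (the principal point, pixels), "dist" ([k1, k2, p1, p2, k3] as OpenCV has them; the pictures are not rectified), "pose" (4x4, takes a point from camera to world coordinates); the wrist camera has in their place "T_tool_cam" (4x4, takes a point from camera to tool coordinates, whose origin is the TCP and whose axes are the flange's). Camera axes: x right, y down, z forward; pixel columns grow to the right and rows downward; lengths in mm; the calibration is good to about 2 mm. A picture is of the moment at which its call begins: read the wrist's pose just before it. There is no depth.
- manip.sign_off(): hands the job in, once; it reports no verdict.
Trained networks look in a picture, given as the dict that the camera call returned (one of the last four; its "shot" number tells which), for a name from the list of things; names that differ only in an ending like _2 or _b are one class to them, and where a whole thing is asked for, a point or a joint stands for the part that bears it (a point fixed in the world has none). Each returns a list of dicts, best first, with "conf" (0 to 1); they miss things now and then, are a little off and sometimes report something else, mostly with a low value. They report only what shows in the picture. A call takes as long as a camera call.
- manip.find_in(target, picture): "rect" ([left, top, width, height] in pixels, round what is visible of it).
- manip.silhouettes(target, picture): "pixels" (420x560 bool, what is visible of it) and "rect" ([left, top, width, height] in pixels, round what is visible of it).
The state is a dict: "clock": time; "joints": joint angles; "qd": joint speeds; "effort": joint torques, N m; "eef_pos": TCP position; "eef_rot": TCP orientation; "wrist_force": force on the tool from outside, world axes, zero at the start; "moment": the same for the moment, N m; "finger_gap": finger opening in mm.
Only numpy, scipy, OpenCV 4.12 (cv2) and the standard library are available. Lean on these libraries where they do the work, as an engineer would, in place of code of your own. Each camera call takes 0.05 s, during which the arm holds its last target. There are 200 camera calls.

## Task

Get this bench ready for sharpening: lift the iron till by its bar, tipping it on its front edge until the plane irons in it slide down their lanes, set it flat again, and lay the irons that lie over the finger trench flat on the cork mat; tip it again for the rest, until every iron is on the mat, none on another. Fit the bench stone that is out flat on the notched holder, with the stop lifted and dropped fully into the notch that leaves the stone snug between it and the cleat. Leave the other tools where they are.

Things in the scene. Friction and masses are not known exactly. Their poses are not given: they have to be found in the camera images.
- till: iron till: loose shallow wooden tray, 280 mm long (x), 160 wide (y), 27 high, 0.65 kg. Origin: centre of its underside. Front is -x. Two lanes along x, centred at y = 0.043 and -0.043, 54 mm wide, floor at z = 0.017, from the front wall's inner face x = -0.132 to x = 0.112. The land between them is 32 mm wide, top at z = 0.027: irons can be pinched only at the trench
- till_trench (a point): middle of the till's finger trench, at its bottom (x = -0.092, z = 0.009 in the till's frame). The trench is 36 mm wide (x) and crosses lanes, land and outer walls: fingers can go down in it beside an iron that has slid home
- till_grip (a point): middle of the till's brass bar grip, at the rear: 12 mm round, 100 mm long along y, on posts at y = +-0.045; at x = 0.126, z = 0.060 in the till's frame; 33 mm free below its axis
- till_front (a point): middle of the till's front bottom edge (x = -0.140, z = 0 in its frame), on which it pivots when the bar is lifted in an arc with the gripper turning along. The waxed lanes let the irons slide at about 17 degrees; 30 is sure; beyond 50 they may jump out
- iron_1: plane iron: flat dark steel plate 80 mm long (x; rounded head at -x, bright bevel at +x), 50 wide, 6 thick, 0.12 kg. Origin: centre of its underside. Three or four alike, up to two in a till lane, one behind the other. Slid home to the front wall, its origin is at x = -0.092 in the till's frame; it can be pinched across its width at the trench; the next comes home at another tip
- iron_2: plane iron: flat dark steel plate 80 mm long (x; rounded head at -x, bright bevel at +x), 50 wide, 6 thick, 0.12 kg. Origin: centre of its underside. Three or four alike, up to two in a till lane, one behind the other. Slid home to the front wall, its origin is at x = -0.092 in the till's frame; it can be pinched across its width at the trench; the next comes home at another tip
- iron_3: plane iron: flat dark steel plate 80 mm long (x; rounded head at -x, bright bevel at +x), 50 wide, 6 thick, 0.12 kg. Origin: centre of its underside. Three or four alike, up to two in a till lane, one behind the other. Slid home to the front wall, its origin is at x = -0.092 in the till's frame; it can be pinched across its width at the trench; the next comes home at another tip
- iron_4: plane iron: flat dark steel plate 80 mm long (x; rounded head at -x, bright bevel at +x), 50 wide, 6 thick, 0.12 kg. Origin: centre of its underside. Three or four alike, up to two in a till lane, one behind the other. Slid home to the front wall, its origin is at x = -0.092 in the till's frame; it can be pinched across its width at the trench; the next comes home at another tip
- mat: cork mat, fixed, 110 mm (x) by 290 mm (y), 4 mm thick. Origin: centre of its underside. It and the holder may change places
- holder: stone holder, fixed: wooden board 110 mm wide (x), 250 long (y), top at z = 0.022. Origin: centre of its underside. Fixed cleat across the -y end, 12 mm high. Each long edge has 7 notches, 12.5 mm wide, 14 deep, open at the top and outward, centred at y = -0.023, -0.003, 0.017 .. 0.097 (20 mm apart); a stop in them leaves 76, 96, 116 .. 196 mm to the cleat
- stop: loose wooden stop across the holder, 0.09 kg: crossbar 108 (x) x 14 x 12 mm; under each end a lug 9 mm wide in y, 5.5 at its tip, 12 deep, that fits a notch; on top a fin to grip, 36 (x) x 14 mm, from z = 0.012 to 0.048. Origin: centre of the crossbar's underside, in the holder's frame at z = 0.022 when seated, x = 0, axes parallel. Starts in the notch at y = 0.037
- cleat_face (a point): middle of the cleat's inner face, at the board's top (y = -0.106 in the holder's frame)
- stop_face (a point): middle of the stop's face towards the cleat, at the crossbar's underside (y = -0.007 in the stop's frame)
- stone_dark: long black bench stone, 62 mm (x) by 150 mm (y) by 20 mm, 0.38 kg; origin: centre of its underside. Either this or the blue one is there, lying on the bench to the right of the holder
- stone_blue: short blue bench stone, 68 mm (x) by 110 mm (y) by 20 mm, 0.38 kg; origin: centre of its underside. Either this or the black one is there
- wax_tin: round wax tin, 68 mm across, 39 mm high; leave alone
- sliding_bevel: sliding bevel, folded, dark wood, 24 x 130 x 20 mm; leave alone

How it is judged:
By the outcome, as a careful person would: the job done as asked, in the order asked, and still so for the second after the job is handed in, with the robot touching nothing.
Of iron_1, iron_2, iron_3, iron_4 only 3 to 4 are there at a start; the rules pass over those that are not, and their reading is None.
Of stone_dark, stone_blue only 1 to 1 are there at a start; the rules pass over those that are not, and their reading is None.
At some moment in a run one of stone_dark, stone_blue, till may be knocked a few centimetres aside while the robot is not near it.
Once in a run the grip may slacken for a moment while it holds something.
It also fails if it takes over 200 s, if anything falls off the work surface, if the arm or the gripper's body presses on something with over 40 N, if the wrist force passes 120 N, or if a joint passes its speed limit or range.

## Working session

There is one attempt and no reset: what is moved stays moved. The work goes in short steps, Python scripts to look and compute and a tool call to move; the robot and the scene stay as the last step left them, time stands still between calls to the robot, and variables do not carry over. Pictures are saved under pics/ and viewed, about 12 in all and at most 16, crops included, and the job is handed in when it is done.

Besides the shell and the picture viewer there is one more tool, called after ">>>" as a command line: name --argument value ..., lists and objects as JSON in quotes. send_rows: Moves the arm, as the interface text tells. Its arguments: {"type":"object","properties":{"series":{"type":"array"},"newtons":{"type":"number"}},"required":["series"]}

```bash
mkdir -p pics
cat > h.py <<'E'
import numpy as np, cv2
from scipy.spatial.transform import Rotation as R
from cell import manip
def shot(name):
    s=manip.read_state(); c=manip.camera(name)
    if name=="wrist":
        T=np.eye(4); T[:3,:3]=R.from_euler('xyz',s['eef_rot']).as_matrix(); T[:3,3]=s['eef_pos']
        c['pose']=T@np.array(c['T_tool_cam'])
    c['pose']=np.array(c['pose']); h=c['img'].shape[0]; f=h/2/np.tan(np.radians(c['vfov'])/2)
    c['K']=np.array([[f,0,c['cx']],[0,f,c['cy']],[0,0,1.]]); c['d']=np.array(c['dist'],float)
    return c
def save(c,n,s=1.4,crop=None):
    im=c['img']
    if crop: x,y,w,h=crop; im=im[y:y+h,x:x+w]
    cv2.imwrite(f'pics/{n}.png',cv2.resize(im[:,:,::-1],None,fx=s,fy=s,interpolation=cv2.INTER_CUBIC))
def toz(c,uv,z):
    p=cv2.undistortPoints(np.array(uv,float).reshape(-1,1,2),c['K'],c['d']).reshape(-1,2)
    d=np.c_[p,np.ones(len(p))]@c['pose'][:3,:3].T; o=c['pose'][:3,3]
    return o+d*((z-o[2])/d[:,2])[:,None]
def proj(c,P):
    P=np.array(P,float).reshape(-1,3); M=np.linalg.inv(c['pose'])
    rv,_=cv2.Rodrigues(M[:3,:3]); return cv2.projectPoints(P,rv,M[:3,3],c['K'],c['d'])[0].reshape(-1,2)
def box(c,pix,z):
    """min-area rectangle of a mask's largest blob at height z: centre, (long,short), yaw of long side deg"""
    n,l,st,_=cv2.connectedComponentsWithStats(pix.astype(np.uint8)); k=1+np.argmax(st[1:,4])
    ct=max(cv2.findContours((l==k).astype(np.uint8),0,1)[0],key=len).reshape(-1,2)
    P=toz(c,ct,z)[:,:2].astype(np.float32); (cen,(w,h),a)=cv2.minAreaRect(P)
    if w<h: w,h,a=h,w,a+90
    return np.round(cen,1),round(w,1),round(h,1),round((a+90)%180-90,1)
E
python3 - <<'E'
from h import *
s=manip.read_state(); print(s['eef_pos'],s['eef_rot'],s['clock'],s['finger_gap'])
c=shot("top"); save(c,'top0'); print(c['pose'][:3,3])
for n,z in [('till',27),('iron_1',23),('mat',4),('holder',22),('stop',60),('stone_dark',20),('stone_blue',20),('wax_tin',39),('sliding_bevel',20)]:
    for r in manip.silhouettes(n,c)[:5]:
        print(n,round(r['conf'],2),[int(v) for v in r['rect']],box(c,np.array(r['pixels']),z))
E
```

```text
[171.25489605 522.39974093 212.90537215] [-3.14048537e+00 -5.72620332e-05  2.82480410e+00] 0.0 93.86395652811964
[ 440.93727326  -58.03910182 1311.7879058 ]
till 0.92 [145, 185, 69, 94] (array([513. , 271.1]), 284.4, 171.7, -11.2)
iron_1 0.85 [179, 226, 22, 25] (array([484.6, 233.8]), 74.2, 48.0, -12.2)
iron_1 0.56 [185, 201, 19, 24] (array([571.3, 216.9]), 80.3, 48.5, -10.8)
mat 0.78 [263, 232, 88, 32] (array([ 465.1, -139.2]), 286.9, 107.7, -88.5)
mat 0.4 [178, 225, 22, 24] (array([485.3, 239.6]), 80.8, 51.9, -12.5)
holder 0.9 [269, 169, 79, 46] (array([ 641.6, -196.2]), 156.4, 114.9, 84.1)
holder 0.62 [186, 199, 22, 24] (array([570.9, 217. ]), 80.8, 51.3, -9.9)
stop 0.72 [292, 172, 10, 36] (array([ 645.2, -110.8]), 103.9, 13.5, -6.2)
stone_dark 0.41 [270, 171, 82, 42] (array([ 642.9, -195.9]), 154.6, 113.1, 84.2)
stone_dark 0.33 [144, 185, 71, 94] (array([514.8, 274.7]), 281.0, 168.2, -11.1)
stone_dark 0.28 [293, 175, 9, 29] (array([ 653.7, -111.6]), 97.0, 12.5, -6.9)
stone_blue 0.81 [373, 238, 34, 21] (array([ 475.1, -411.4]), 114.8, 67.2, -88.5)
stone_blue 0.6 [294, 174, 5, 32] (array([ 653.2, -112.6]), 110.1, 14.8, -5.6)
wax_tin 0.67 [241, 154, 18, 25] (array([720.7,  49. ]), 72.8, 65.2, 1.7)
sliding_bevel 0.73 [364, 178, 35, 13] (array([ 669.9, -379.5]), 123.7, 26.9, -70.1)
```

Run:
```python
from h import *
c=shot("scene"); save(c,'scene0'); print(c['pose'][:3,3])
```

```text
[ 193.08107393 -728.76929782  937.6489946 ]
```

View pics/top0.png

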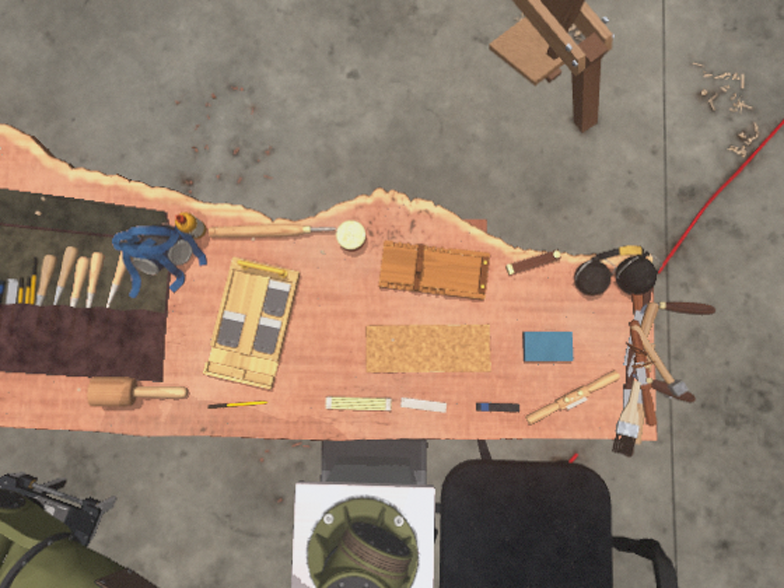

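View pics/scene0.png

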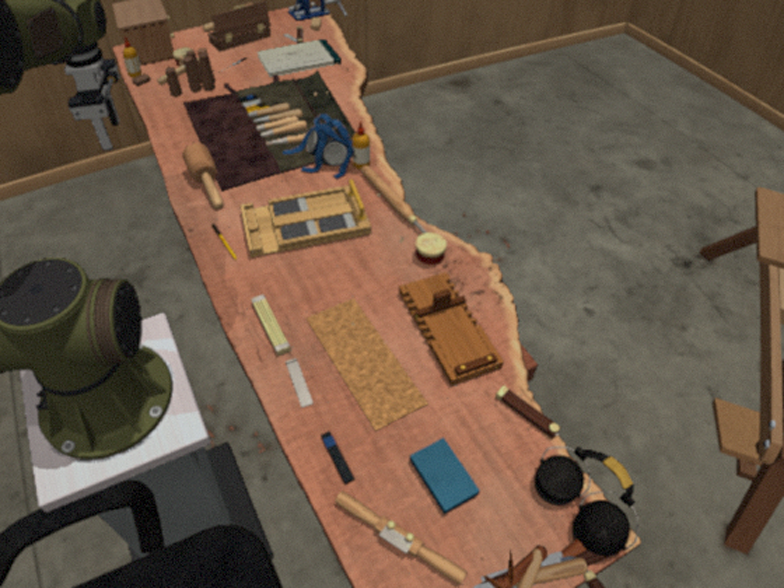

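```bash
cat >> h.py <<'E'
def go(*targets):
    """each target x,y,z,yaw(deg): print [dx,dy,dz,roll] from the previous one (first: from now)"""
    s=manip.read_state(); p=np.array(s['eef_pos']); yw=np.degrees(s['eef_rot'][2])
    for t in targets:
        M=R.from_euler('xyz',[np.pi,0,np.radians(yw)]).as_matrix()
        d=M.T@(np.array(t[:3])-p); print(np.round(d,1),'roll',round(-((t[3]-yw+180)%360-180),1),'n',int(np.ceil(max(np.linalg.norm(d)/50,abs((t[3]-yw+180)%360-180)/8.59))))
        p=np.array(t[:3]);yw=t[3]
E
python3 - <<'E'
from h import *
c=shot("wrist"); print(np.round(c['T_tool_cam'],2),c['vfov'])
go((500,275,330,169))
E
```

```text
[[   0.     -0.97   -0.23   66.8 ]
 [   1.      0.     -0.     -0.65]
 [   0.     -0.23    0.97 -172.65]
 [   0.      0.      0.      1.  ]] 65.58321670137597
[-389.4 -132.9 -116.5] roll -7.2 n 9
```

>>> send_rows --series '[[[1, -389, -133, -60, -7], [1, -389, -133, -60, -7], [1, -389, -133, -60, -7], [1, -389, -133, -60, -7], [1, -389, -133, -60, -7], [1, -389, -133, -60, -7], [1, -389, -133, -60, -7], [1, -389, -133, -60, -7], [1, -389, -133, -60, -7], [1, -389, -133, -60, -7]]]'

```text
clock: 1.6
eef_pos: [500.8, 273.7, 273.3]
eef_rot: [-3.141, -0.0, 2.944]
wrist_force: [0.2, 0.5, 0.2]
finger_gap: 93.9
```

Run:
```python
from h import *
s=manip.read_state(); print(s['eef_pos'],s['eef_rot'],np.abs(s['qd']).max())
c=shot("wrist"); save(c,'w1')
for n,z in [('till',27),('till_grip',60),('iron_1',23)]:
    for r in manip.silhouettes(n,c)[:4]:
        print(n,round(r['conf'],2),[int(v) for v in r['rect']],box(c,np.array(r['pixels']),z))
```

```text
[500.79542462 273.74104277 273.28965168] [-3.14144998e+00 -6.81647988e-05  2.94419125e+00] 0.06048083773224685
till 0.86 [217, 80, 133, 221] (array([521.3, 271.7]), 291.0, 160.1, -11.1)
till_grip 0.76 [216, 82, 132, 214] (array([515.2, 272.6]), 269.6, 147.7, -11.2)
iron_1 0.97 [233, 210, 37, 62] (array([572.8, 217.6]), 83.7, 50.0, -11.2)
iron_1 0.77 [297, 143, 41, 62] (array([498.6, 319.1]), 82.3, 51.6, -11.2)
iron_1 0.61 [232, 147, 38, 61] (array([485.9, 235.3]), 80.1, 50.2, -11.1)
```

View pics/w1.png

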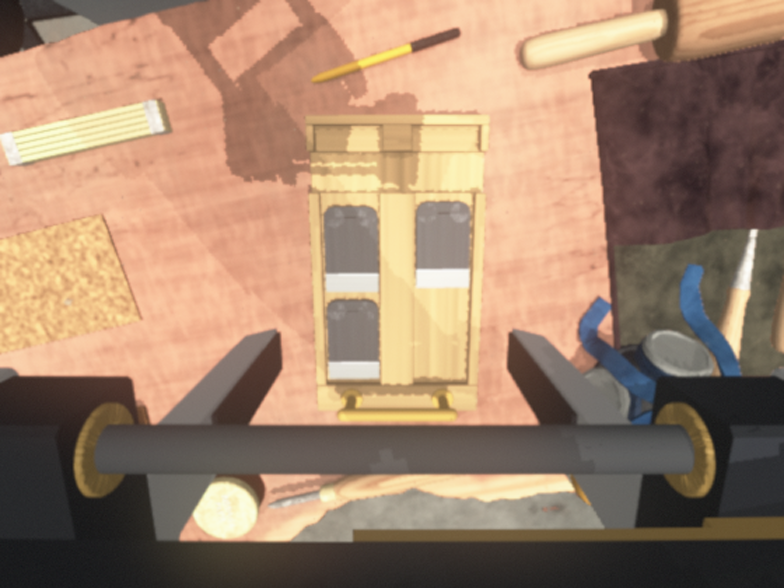

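Run:
```python
from h import *
c=shot("wrist")
F=toz(c,np.array([(307,117),(489,117)])/1.4,27); B=toz(c,np.array([(341,414),(457,414)])/1.4,62)
print(F,B)
f=F.mean(0)[:2];b=B.mean(0)[:2]; d=b-f; print(np.linalg.norm(d),np.degrees(np.arctan2(d[1],d[0])), np.linalg.norm(F[0]-F[1]),np.linalg.norm(B[0]-B[1]))
go((b[0],b[1],200,79),(b[0],b[1],90,79))
```

```text
[[363.13873161 224.98877212  27.        ]
 [393.24909518 379.79283805  27.        ]] [[626.89201555 200.5263013   62.        ]
 [647.38986828 305.88799624  62.        ]]
263.57654604675344 -10.75449056157262 157.70520861510929 107.33707992703242
[-140.4    4.1   73.4] roll 89.9 n 11
[  0.  -0. 110.] roll 0 n 3
```

>>> send_rows --series '[[[1, -140, 4, 100, 90], [1, -140, 4, 100, 90], [1, -140, 4, 100, 90], [1, -140, 4, 100, 90], [1, -140, 4, 100, 90], [1, -140, 4, 100, 90], [1, -140, 4, 100, 90], [1, -140, 4, 100, 90], [1, -140, 4, 100, 90], [1, -140, 4, 100, 90]]]'

```text
clock: 2.85
eef_pos: [637.0, 253.1, 173.5]
eef_rot: [-3.141, -0.0, 1.442]
wrist_force: [-0.2, 0.3, -0.1]
finger_gap: 94.1
```

>>> send_rows --series '[[[0.6, 0, 0, 0, 9], [0.6, 0, 0, 0, 9], [0.6, 0, 0, 0, 9], [0.6, 0, 0, 0, 9], [0.6, 0, 0, 0, 9]]]'

```text
clock: 3.35
eef_pos: [637.6, 252.1, 173.4]
eef_rot: [-3.142, 0.0, 1.292]
wrist_force: [-0.0, 0.4, 0.5]
finger_gap: 58.6
```

Run:
```python
from h import *
s=manip.read_state(); print(s['eef_pos'],np.degrees(s['eef_rot']),s['finger_gap'],s['joints'])
c=shot("wrist"); save(c,'w2',1.2)
go((637,253,110,79))
```

```text
[637.5570665  252.09800729 173.43761766] [-1.79997169e+02  4.66823421e-04  7.40428230e+01] 58.565793915725976 [3.23127067e-01 6.39450198e-01 1.12328612e+00 2.16479271e-05
 1.37890168e+00 6.01628217e-01]
[ 0.8 -0.9 63.5] roll -5.0 n 2
```

View pics/w2.png

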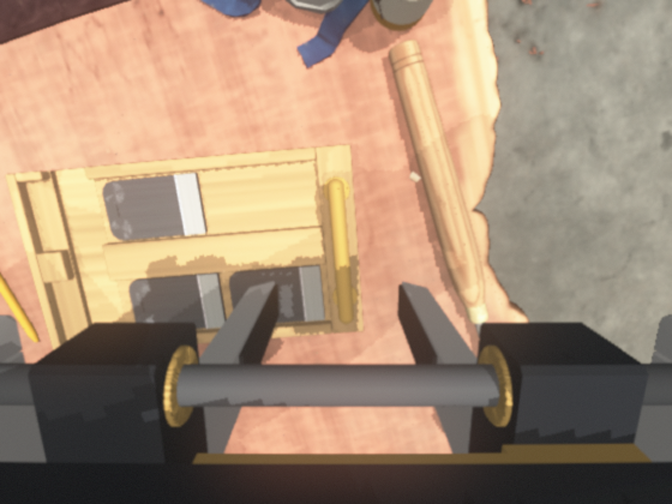

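Run:
```python
from h import *
c=shot("wrist")
B=toz(c,np.array([(336,181),(346,321)])/1.2,62);print(B,B.mean(0),np.linalg.norm(B[0]-B[1]))
```

```text
[[650.81942717 300.28922158  62.        ]
 [628.63249954 194.49966621  62.        ]] [639.72596336 247.39444389  62.        ] 108.09111796509134
```

>>> send_rows --series '[[[0.6, -2, 1.5, 60, -5], [0.6, -2, 1.5, 90, -5], [0.6, -2, 1.5, 110, -5], [0.6, -2, 1.5, 124, -5], [0.6, -2, 1.5, 124, -5], [0.3, -2, 1.5, 124, -5], [0.1, -2, 1.5, 124, -5], [0, -2, 1.5, 124, -5], [0, -2, 1.5, 124, -5], [0, -2, 1.5, 124, -5]]]' --newtons 25

```text
clock: 4.45
eef_pos: [638.7, 249.6, 49.9]
eef_rot: [3.141, -0.0, 1.377]
wrist_force: [-0.4, -0.6, 0.9]
finger_gap: 19.7
```

Run:
```python
from h import *
s=manip.read_state(); print(s['eef_pos'],np.degrees(s['eef_rot']),s['finger_gap'],s['wrist_force'])
```

```text
[638.68883748 249.60503661  49.85366269] [ 1.79973516e+02 -1.49249486e-02  7.89052137e+01] 19.6740670262791 [-0.43064815 -0.56677487  0.90855979]
```

>>> send_rows --series '[[[0, 0, 0, 0, 0], [0, 0, 0, 0, 0], [0, 0, 0, 0, 0], [0, 0, 0, 0, 0], [0, 0, -3, -11, 0], [0, 0, -6, -23, 0], [0, 0, -10, -34, 0], [0, 0, -14.5, -45, 0], [0, 0, -19.5, -56, 0], [0, 0, -24.5, -67, 0]]]'

```text
clock: 5.45
eef_pos: [613.9, 254.4, 117.4]
eef_rot: [-3.141, 0.0, 1.377]
wrist_force: [-0.6, 0.8, -7.1]
finger_gap: 11.2
```

>>> send_rows --series '[[[0, 0, -6, -10, 0], [0, 0, -12, -20.5, 0], [0, 0, -19, -30, 0], [0, 0, -25.5, -40, 0], [0, 0, -33, -49, 0], [0, 0, -41, -58, 0], [0, 0, -47.5, -65, 0], [0, 0, -47.5, -65, 0], [0, 0, -47.5, -65, 0], [0, 0, -47.5, -65, 0]]]'

```text
clock: 6.45
eef_pos: [568.3, 263.3, 181.7]
eef_rot: [3.141, -0.0, 1.377]
wrist_force: [6.0, -0.8, 1.2]
finger_gap: 11.0
```

Run:
```python
from h import *
s=manip.read_state(); print(s['eef_pos'],np.degrees(s['eef_rot']),s['finger_gap'],s['wrist_force'])
c=shot("scene"); save(c,'s1',2.5,(130,90,220,160))
```

```text
[568.28939457 263.33173883 181.71967088] [ 1.79944735e+02 -2.00772966e-02  7.88938859e+01] 11.004490342325889 [ 6.01478561 -0.829563    1.18044021]
```

View pics/s1.png

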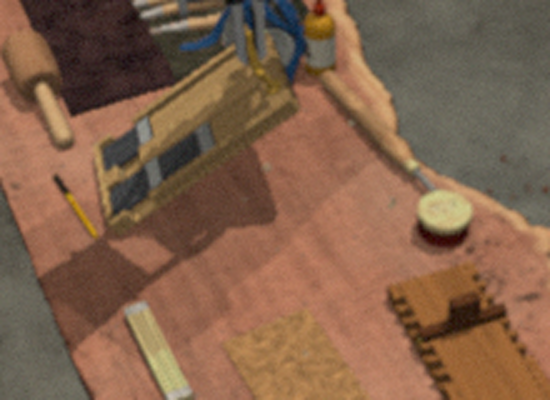

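>>> send_rows --series '[[[0, 0, 6.5, 7, 0], [0, 0, 14.5, 16, 0], [0, 0, 22, 25, 0], [0, 0, 28.5, 35, 0], [0, 0, 35.5, 44.5, 0], [0, 0, 41.5, 55, 0], [0, 0, 47.5, 65, 0], [0, 0, 52.5, 76, 0], [0, 0, 57.5, 87, 0], [0, 0, 62, 98, 0]]]'

```text
clock: 7.5
eef_pos: [628.5, 251.4, 82.0]
eef_rot: [-3.14, 0.001, 1.377]
wrist_force: [-1.4, 0.2, -4.1]
finger_gap: 11.2
```

>>> send_rows --series '[[[0, 0, 4, 11, 0], [0, 0, 7, 20, 0], [0, 0, 9, 28, 0], [0, 0, 10, 33, 0], [0, 0, 10, 34, 0], [0, 0, 10, 34, 0], [0.3, 0, 10, 34, 0], [0.5, 0, 10, 34, 0], [0.6, 0, 10, 34, 0], [0.6, 0, 10, 34, 0]]]'

```text
clock: 8.5
eef_pos: [638.9, 249.5, 49.6]
eef_rot: [3.141, -0.0, 1.377]
wrist_force: [-0.1, 0.4, 0.4]
finger_gap: 39.5
```

>>> send_rows --series '[[[0.6, 0, 0, -20, 0], [0.6, 0, 0, -50, 0], [0.6, 0, 0, -100, 0], [0.6, 0, 0, -150, 0], [0.6, 0, 0, -200, 0], [0.6, 0, 0, -220, 0]]]'

```text
clock: 9.1
eef_pos: [639.4, 249.8, 275.5]
eef_rot: [3.135, -0.004, 1.377]
wrist_force: [-0.9, 0.1, -0.1]
finger_gap: 56.2
```

Run:
```python
from h import *
go((480,275,250,169))
```

```text
[  -5.9 -161.3   25.5] roll -90.1 n 11
```

>>> send_rows --series '[[[1, -6, -161, 20, -85], [1, -6, -161, 20, -85], [1, -6, -161, 20, -85], [1, -6, -161, 20, -85], [1, -6, -161, 20, -85], [1, -6, -161, 20, -85], [1, -6, -161, 20, -85], [1, -6, -161, 20, -85], [1, -6, -161, 20, -85], [1, -6, -161, 20, -85]]]'

```text
clock: 10.1
eef_pos: [479.6, 274.6, 249.5]
eef_rot: [3.141, 0.0, 2.867]
wrist_force: [-0.0, 1.1, 0.1]
finger_gap: 94.3
```

>>> send_rows --series '[[[1, 0, 0, 0, -5], [1, 0, 0, 0, -5], [1, 0, 0, 0, -5]]]'

```text
clock: 10.4
eef_pos: [479.5, 274.6, 249.5]
eef_rot: [3.141, 0.0, 2.945]
wrist_force: [0.5, 0.1, -0.7]
finger_gap: 94.0
```

Run:
```python
from h import *
s=manip.read_state(); print(s['eef_pos'],np.degrees(s['eef_rot']),s['finger_gap'],s['qd'].max() if hasattr(s['qd'],'max') else max(s['qd']))
c=shot("wrist"); save(c,'w3',1.4)
for n,z in [('till',27),('iron_1',23)]:
    for r in manip.silhouettes(n,c)[:4]:
        print(n,round(r['conf'],2),[int(v) for v in r['rect']],box(c,np.array(r['pixels']),z))
```

```text
[479.51670648 274.63266527 249.49649937] [1.79993282e+02 1.28785369e-02 1.68741250e+02] 94.0321278202905 0.0027780147716483673
till 0.61 [219, 95, 139, 211] (array([505.6, 274.9]), 263.7, 162.5, -11.2)
iron_1 0.83 [231, 105, 42, 68] (array([416.7, 249.1]), 79.8, 51.1, -11.3)
iron_1 0.67 [233, 171, 37, 65] (array([495.4, 232.5]), 81.1, 51.7, -11.2)
iron_1 0.64 [297, 105, 49, 67] (array([433.1, 331.8]), 80.3, 50.8, -10.5)
```

View pics/w3.png

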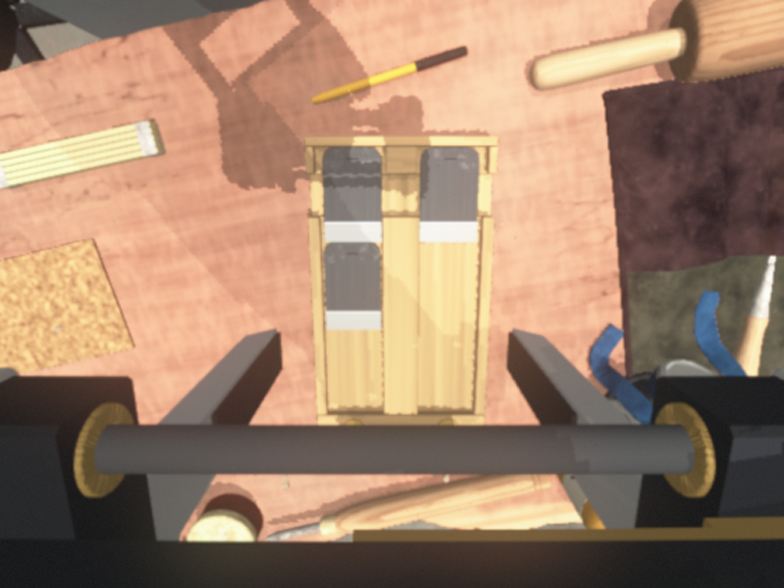

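Run:
```python
from h import *
go((433,332.3,120,169),(433,332.3,23,169),(433,332.3,130,169),(470,-45,130,181.5))
go((416.5,248.8,120,169),(416.5,248.8,23,169),(416.5,248.8,130,169),(465,-139,130,181.5))
```

```text
[ 56.8  47.5 129.5] roll -0.2 n 3
[-0. -0. 97.] roll 0 n 2
[   0.    0. -107.] roll 0 n 3
[-108.3 -363.3   -0. ] roll -12.5 n 8
[ 56.7 -37.6 129.5] roll -0.2 n 3
[-0. -0. 97.] roll 0 n 2
[   0.    0. -107.] roll 0 n 3
[-121.6 -371.4   -0. ] roll -12.5 n 8
```

>>> send_rows --series '[[[0.72, 57, 47.5, 60, 0], [0.72, 57, 47.5, 110, 0], [0.72, 57, 47.5, 150, 0], [0.72, 57, 47.5, 180, 0], [0.72, 57, 47.5, 205, 0], [0.72, 57, 47.5, 220, 0], [0.72, 57, 47.5, 226.5, 0], [0.72, 57, 47.5, 226.5, 0], [0.3, 57, 47.5, 226.5, 0], [0.3, 57, 47.5, 226.5, 0]]]' --newtons 40

```text
clock: 11.55
eef_pos: [433.3, 332.6, 24.3]
eef_rot: [3.14, 0.002, 2.948]
wrist_force: [-0.6, -0.6, 0.5]
finger_gap: 55.0
```

>>> send_rows --series '[[[0.3, 0, 0, 0, 0], [0.3, 0, 0, 0, 0], [0.3, 0, 0, 0, 0], [0.3, 0, 0, -10, 0], [0.3, 0, 0, -20, 0], [0.3, 0, 0, -40, 0], [0.3, 0, 0, -60, 0]]]'

```text
clock: 12.25
eef_pos: [432.4, 332.2, 84.3]
eef_rot: [-3.141, -0.0, 2.948]
wrist_force: [0.8, -0.5, -0.4]
finger_gap: 49.2
```

Run:
```python
from h import *
s=manip.read_state(); print(s['eef_pos'],np.degrees(s['eef_rot']),s['finger_gap'],s['wrist_force'])
c=shot("wrist"); save(c,'w4',1.2)
go((470,-45,130,181.5))
```

```text
[432.36651127 332.22003721  84.26337592] [-1.79991703e+02 -2.29982027e-02  1.68903985e+02] 49.19609924732012 [ 0.76367367 -0.47342334 -0.42522046]
[-108.4 -364.   -42.3] roll -12.6 n 8
```

View pics/w4.png

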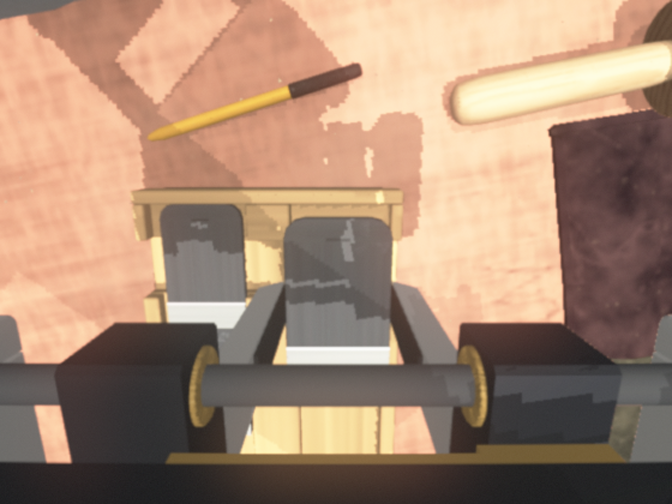

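>>> send_rows --series '[[[0.3, -20, -50, -10, -3], [0.3, -35, -97, -15, -5], [0.3, -48, -144, -20, -7], [0.3, -62, -191, -20, -9], [0.3, -75, -238, -20, -11], [0.3, -88, -285, -20, -12.5], [0.3, -100, -332, -10, -12.5], [0.3, -108, -364, 0, -12.5], [0.3, -108, -364, 20, -12.5], [0.3, -108, -364, 20, -12.5]]]'

```text
clock: 13.3
eef_pos: [467.3, -46.3, 61.3]
eef_rot: [3.141, -0.003, -3.119]
wrist_force: [0.6, 0.4, -0.1]
finger_gap: 49.3
```

Run:
```python
from h import *
s=manip.read_state(); print(s['eef_pos'],np.degrees(s['eef_rot']),s['finger_gap'],s['wrist_force'])
c=shot("wrist")
for n,z in [('mat',4),('iron_1',60)]:
    for r in manip.silhouettes(n,c)[:4]:
        print(n,round(r['conf'],2),[int(v) for v in r['rect']],box(c,np.array(r['pixels']),z))
```

```text
[467.27624924 -46.26211484  61.30623734] [ 179.95315365   -0.1930433  -178.70437871] 49.31375742692807 [ 0.56250026  0.43442354 -0.11004814]
mat 0.58 [0, 141, 358, 153] (array([ 466.2, -127.4]), 268.8, 111.0, -88.2)
iron_1 0.76 [234, 181, 92, 121] (array([462.4, -47.1]), 73.0, 50.2, 1.4)
iron_1 0.3 [0, 140, 359, 154] (array([ 449.2, -108.1]), 204.6, 84.4, -87.2)
```

>>> send_rows --series '[[[0.3, 0, 0, 15, 0], [0.3, 0, 0, 28, 0], [0.3, 0, 0, 38, 0], [0.3, 0, 0, 44, 0], [0.3, 0, 0, 48, 0], [0.3, 0, 0, 49, 0], [0.3, 0, 0, 49, 0], [0.3, 0, 0, 49, 0]]]'

```text
clock: 14.25
eef_pos: [468.8, -45.8, 14.3]
eef_rot: [-3.141, 0.001, -3.117]
wrist_force: [0.0, 0.2, -1.3]
finger_gap: 48.9
```

>>> send_rows --series '[[[0.3, 0, 0, 1.5, 0], [0.3, 0, 0, 1.5, 0], [0.58, 0, 0, 1.5, 0], [0.65, 0, 0, 1.5, 0], [0.72, 0, 0, 1.5, 0], [0.72, 0, 0, 1.5, 0], [0.72, 0, 0, -30, 0], [0.72, 0, 0, -70, 0], [0.72, 0, 0, -120, 0], [0.72, 0, 0, -160, 0]]]'

```text
clock: 15.25
eef_pos: [468.6, -45.7, 176.6]
eef_rot: [-3.141, 0.001, -3.117]
wrist_force: [0.4, -0.0, -0.7]
finger_gap: 67.8
```

Run:
```python
from h import *
s=manip.read_state(); print(s['eef_pos'],np.degrees(s['eef_rot']),s['finger_gap'],s['wrist_force'])
c=shot("wrist")
for n,z in [('mat',4),('iron_1',10)]:
    for r in manip.silhouettes(n,c)[:4]:
        print(n,round(r['conf'],2),[int(v) for v in r['rect']],box(c,np.array(r['pixels']),z))
go((480,275,250,169),(416.5,248.8,120,169))
```

```text
[468.55098236 -45.71121764 176.59085577] [-1.79983869e+02  7.78618773e-02 -1.78593547e+02] 67.82137687009832 [ 0.41674282 -0.02231442 -0.71852299]
mat 0.67 [52, 138, 281, 102] (array([ 466.5, -138.7]), 291.2, 110.5, -88.0)
iron_1 0.94 [544, 132, 16, 60] (array([427.5, 233.9]), 61.5, 18.1, 12.7)
iron_1 0.76 [513, 187, 47, 79] (array([497.5, 245.1]), 83.5, 52.0, -9.0)
iron_1 0.56 [254, 159, 53, 74] (array([468.2, -46.6]), 80.9, 51.6, 1.4)
[-18.4 320.5 -73.9] roll 12.4 n 7
[ 57.3 -37.8 130. ] roll 0 n 3
```

>>> send_rows --series '[[[0.72, -18, 320, -70, 12.5], [0.72, -18, 320, -70, 12.5], [0.72, -18, 320, -70, 12.5], [0.72, -18, 320, -70, 12.5], [0.72, -18, 320, -70, 12.5], [0.72, -18, 320, -70, 12.5], [0.72, -18, 320, -70, 12.5], [0.72, -18, 320, -70, 12.5], [0.72, -18, 320, -70, 12.5]]]'

```text
clock: 16.3
eef_pos: [478.2, 274.7, 242.1]
eef_rot: [-3.14, -0.002, 2.949]
wrist_force: [0.1, 0.1, -0.1]
finger_gap: 67.8
```

```bash
cat >> h.py <<'E'
def tillook():
    s=manip.read_state(); print(s['eef_pos'],np.degrees(s['eef_rot']))
    c=shot("wrist")
    for n,z in [('till',27),('iron_1',23)]:
        for r in manip.silhouettes(n,c)[:4]:
            print(n,round(r['conf'],2),[int(v) for v in r['rect']],box(c,np.array(r['pixels']),z))
    return c
E
python3 - <<'E'
from h import *
tillook(); go((416.5,248.8,23,169))
E
```

```text
[478.23959034 274.65050581 242.13355412] [-1.79900744e+02 -1.17264412e-01  1.68977820e+02]
iron_1 0.83 [231, 104, 43, 71] (array([415.6, 249.5]), 79.7, 49.1, -11.3)
iron_1 0.82 [232, 171, 40, 69] (array([494.8, 233.1]), 80.0, 50.1, -11.3)
iron_1 0.61 [9, 195, 60, 58] (array([466. , -35.9]), 77.2, 52.6, 2.1)
[ 56.3 -36.2 220.1] roll -0.2 n 5
```

>>> send_rows --series '[[[0.72, 56, -36, 60, 0], [0.72, 56, -36, 110, 0], [0.72, 56, -36, 150, 0], [0.72, 56, -36, 178, 0], [0.72, 56, -36, 200, 0], [0.72, 56, -36, 214, 0], [0.72, 56, -36, 221, 0], [0.72, 56, -36, 221, 0], [0.3, 56, -36, 221, 0], [0.3, 56, -36, 221, 0]]]'

```text
clock: 17.45
eef_pos: [417.3, 250.1, 23.8]
eef_rot: [3.141, 0.001, 2.948]
wrist_force: [0.7, 0.5, -0.2]
finger_gap: 55.3
```

>>> send_rows --series '[[[0.3, 0, 0, 0, 0], [0.3, 0, 0, 0, 0], [0.3, 0, 0, 0, 0], [0.3, 0, 0, -10, 0], [0.3, 0, 0, -20, 0], [0.3, 0, 0, -40, 0], [0.3, 0, 0, -60, 0], [0.3, 0, 0, -60, 0]]]'

```text
clock: 18.25
eef_pos: [417.8, 250.7, 85.7]
eef_rot: [3.139, 0.003, 2.948]
wrist_force: [0.1, 0.3, -1.7]
finger_gap: 49.5
```

Run:
```python
from h import *
s=manip.read_state(); print(s['finger_gap'])
tillook(); go((468,-139,83,181.5))
```

```text
49.54286325018984
[417.84497011 250.6867164   85.67858476] [179.84359814   0.19377076 168.91174784]
till 0.86 [227, 150, 228, 228] (array([425.3, 290.4]), 160.4, 103.9, 78.6)
iron_1 0.9 [239, 176, 89, 125] (array([434.9, 247. ]), 99.0, 69.0, -11.1)
iron_1 0.67 [248, 335, 62, 24] (array([524.7, 226.8]), 50.7, 19.2, 78.9)
[-125.4 -371.7   -0.6] roll -12.6 n 8
```

>>> send_rows --series '[[[0.3, -20, -47, -10, -3], [0.3, -36, -94, -15, -5], [0.3, -52, -141, -20, -7], [0.3, -67, -188, -20, -9], [0.3, -82, -235, -20, -11], [0.3, -97, -282, -20, -12.5], [0.3, -112, -329, -10, -12.5], [0.3, -125, -372, 0, -12.5], [0.3, -125, -372, 20, -12.5], [0.3, -125, -372, 35, -12.5]]]'

```text
clock: 19.4
eef_pos: [466.9, -140.1, 45.8]
eef_rot: [3.141, -0.002, -3.12]
wrist_force: [0.1, 0.8, -0.7]
finger_gap: 49.3
```

>>> send_rows --series '[[[0.3, 0, 0, 15, 0], [0.3, 0, 0, 25, 0], [0.3, 0, 0, 31, 0], [0.3, 0, 0, 33, 0], [0.3, 0, 0, 33, 0], [0.3, 0, 0, 33, 0], [0.3, 0, 0, 33, 0]]]'

```text
clock: 20.1
eef_pos: [468.2, -139.1, 15.4]
eef_rot: [-3.141, 0.001, -3.117]
wrist_force: [-0.4, 0.4, -1.2]
finger_gap: 49.0
```

>>> send_rows --series '[[[0.3, 0, 0, 2.5, 0], [0.3, 0, 0, 2.5, 0], [0.58, 0, 0, 2.5, 0], [0.65, 0, 0, 2.5, 0], [0.72, 0, 0, 2.5, 0], [0.72, 0, 0, 2.5, 0], [0.72, 0, 0, -30, 0], [0.72, 0, 0, -70, 0], [0.72, 0, 0, -120, 0], [0.72, 0, 0, -160, 0]]]'

```text
clock: 21.1
eef_pos: [467.9, -139.1, 177.6]
eef_rot: [-3.141, 0.001, -3.117]
wrist_force: [0.0, -0.2, 1.1]
finger_gap: 67.4
```

Run:
```python
from h import *
s=manip.read_state(); print(s['eef_pos'],np.degrees(s['eef_rot']))
c=shot("wrist")
for n,z in [('mat',4),('iron_1',10)]:
    for r in manip.silhouettes(n,c)[:4]:
        print(n,round(r['conf'],2),[int(v) for v in r['rect']],box(c,np.array(r['pixels']),z))
go((638.5,250,170,79))
```

```text
[ 467.91369446 -139.05378104  177.63724247] [-1.79966778e+02  7.62113788e-02 -1.78593152e+02]
mat 0.89 [143, 139, 278, 105] (array([ 466.6, -138.7]), 289.9, 110.6, -87.9)
mat 0.67 [167, 295, 210, 88] (array([ 678.4, -194.6]), 160.9, 62.0, -88.2)
iron_1 0.87 [343, 162, 53, 72] (array([468.1, -46.8]), 80.5, 52.0, 1.6)
iron_1 0.67 [259, 156, 46, 77] (array([ 466.8, -139.1]), 81.1, 51.0, 2.1)
[-179.2  385.1    7.1] roll 102.4 n 12
```

>>> send_rows --series '[[[0.6, -179, 385, -50, 90], [0.6, -179, 385, -50, 90], [0.6, -179, 385, -50, 90], [0.6, -179, 385, -50, 90], [0.6, -179, 385, -50, 90], [0.6, -179, 385, -50, 90], [0.6, -179, 385, -50, 90], [0.6, -179, 385, -50, 90], [0.6, -179, 385, -50, 90], [0.6, -179, 385, -50, 90]]]'

```text
clock: 22.25
eef_pos: [637.6, 255.1, 221.8]
eef_rot: [-3.139, -0.0, 1.737]
wrist_force: [-0.4, -0.5, -0.3]
finger_gap: 56.6
```

>>> send_rows --series '[[[0.6, 0, 0, 20, 6], [0.6, 0, 0, 40, 12], [0.6, 0, 0, 50, 12], [0.6, 0, 0, 50, 12], [0.6, 0, 0, 50, 12]]]'

```text
clock: 22.75
eef_pos: [637.5, 250.2, 175.1]
eef_rot: [-3.142, -0.0, 1.532]
wrist_force: [1.1, -0.4, -0.3]
finger_gap: 56.3
```

Run:
```python
from h import *
c=tillook(); save(c,'w5',1.2)
go((638.5,250,49,79))
```

```text
[637.54211222 250.16534852 175.11967669] [-1.79997473e+02 -1.34449975e-03  8.77655717e+01]
till 0.64 [13, 74, 297, 202] (array([513.3, 272.6]), 281.0, 160.9, -11.2)
iron_1 0.7 [103, 191, 82, 57] (array([494.5, 233. ]), 80.9, 52.0, -11.7)
[ -0.2   0.8 127. ] roll 8.7 n 3
```

View pics/w5.png

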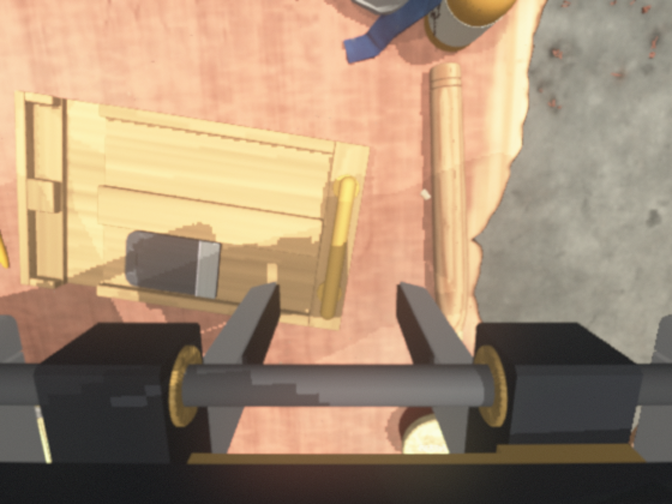

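>>> send_rows --series '[[[0.6, 0, 0.5, 20, 7], [0.6, 0, 0.5, 65, 8.7], [0.6, 0, 0.5, 95, 8.7], [0.6, 0, 0.5, 115, 8.7], [0.6, 0, 0.5, 125, 8.7], [0.6, 0, 0.5, 125, 8.7], [0.3, 0, 0.5, 125, 8.7], [0, 0, 0.5, 125, 8.7], [0, 0, 0.5, 125, 8.7], [0, 0, 0.5, 125, 8.7]]]' --newtons 25

```text
clock: 23.9
eef_pos: [638.2, 250.3, 50.6]
eef_rot: [3.141, -0.0, 1.378]
wrist_force: [-0.4, -0.3, -0.2]
finger_gap: 27.7
```

>>> send_rows --series '[[[0, 0, 0, 0, 0], [0, 0, 0, 0, 0], [0, 0, 0, 0, 0], [0, 0, 0, 0, 0], [0, 0, 0, 0, 0]]]'

```text
clock: 24.4
eef_pos: [637.7, 250.3, 50.0]
eef_rot: [-3.141, 0.0, 1.378]
wrist_force: [-3.6, 0.8, 3.6]
finger_gap: 11.0
```

>>> send_rows --series '[[[0, 0, -3, -11, 0], [0, 0, -6, -23, 0], [0, 0, -10, -34, 0], [0, 0, -14.5, -45, 0], [0, 0, -19.5, -56, 0], [0, 0, -24.5, -67, 0], [0, 0, -24.5, -67, 0]]]'

```text
clock: 25.1
eef_pos: [613.9, 255.4, 119.1]
eef_rot: [3.139, -0.001, 1.378]
wrist_force: [2.9, -0.7, -3.0]
finger_gap: 11.0
```

>>> send_rows --series '[[[0, 0, -6, -10, 0], [0, 0, -12, -20.5, 0], [0, 0, -19, -30, 0], [0, 0, -25.5, -40, 0], [0, 0, -33, -49, 0], [0, 0, -41, -58, 0], [0, 0, -47.5, -65, 0], [0, 0, -47.5, -65, 0], [0, 0, -47.5, -65, 0], [0, 0, -47.5, -65, 0]]]'

```text
clock: 26.1
eef_pos: [567.8, 263.9, 182.0]
eef_rot: [3.141, -0.0, 1.377]
wrist_force: [6.2, -1.0, 0.5]
finger_gap: 10.9
```

Run:
```python
from h import *
s=manip.read_state(); print(s['eef_pos'],s['finger_gap'],s['wrist_force'])
c=shot("scene"); save(c,'s2',2.5,(130,90,220,160))
for r in manip.silhouettes('iron_1',c)[:4]: print(r['conf'],r['rect'])
```

```text
[567.77325449 263.89635703 181.97850691] 10.942072045701451 [ 6.2456811  -0.9747896   0.54407867]
0.87 [231.5, 220.3, 29.9, 22.1]
0.59 [244.1, 243.4, 33.2, 24.1]
0.55 [174.1, 154.9, 19.2, 25.7]
```

View pics/s2.png

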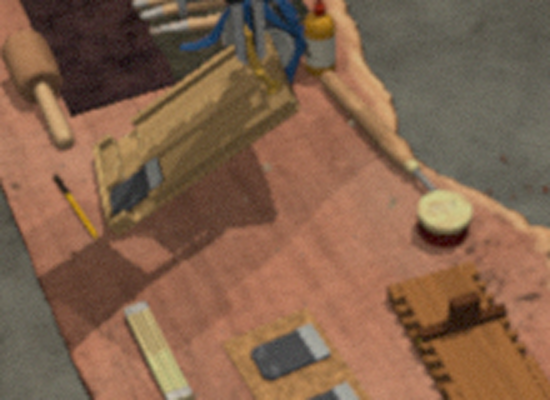

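The till is tipped and the last iron has slid to the front wall (crop ≈ (135,190)); two irons lie on the mat. I'll set the till flat now.

>>> send_rows --series '[[[0, 0, 6.5, 7, 0], [0, 0, 14.5, 16, 0], [0, 0, 22, 25, 0], [0, 0, 28.5, 35, 0], [0, 0, 35.5, 44.5, 0], [0, 0, 41.5, 55, 0], [0, 0, 47.5, 65, 0], [0, 0, 52.5, 76, 0], [0, 0, 57.5, 87, 0], [0, 0, 62, 98, 0]]]'

```text
clock: 27.2
eef_pos: [627.9, 252.1, 82.6]
eef_rot: [-3.14, 0.001, 1.378]
wrist_force: [-2.8, 1.1, -4.1]
finger_gap: 11.3
```

>>> send_rows --series '[[[0, 0, 4, 11, 0], [0, 0, 7, 20, 0], [0, 0, 9, 28, 0], [0, 0, 10, 33, 0], [0, 0, 10, 34, 0], [0, 0, 10, 34, 0], [0.3, 0, 10, 34, 0], [0.5, 0, 10, 34, 0], [0.6, 0, 10, 34, 0], [0.6, 0, 10, 34, 0]]]'

```text
clock: 28.2
eef_pos: [638.1, 250.1, 50.0]
eef_rot: [3.141, -0.0, 1.378]
wrist_force: [0.4, 0.2, -0.4]
finger_gap: 39.7
```

>>> send_rows --series '[[[0.6, 0, 0, -20, 0], [0.6, 0, 0, -50, 0], [0.6, 0, 0, -100, 0], [0.6, 0, 0, -150, 0], [0.6, 0, 0, -200, 0], [0.6, 0, 0, -200, 0]]]'

```text
clock: 28.8
eef_pos: [639.6, 250.7, 258.3]
eef_rot: [3.131, -0.006, 1.378]
wrist_force: [0.2, 0.4, 0.4]
finger_gap: 56.2
```

>>> send_rows --series '[[[0.72, -6, -161, 10, -80], [0.72, -6, -161, 10, -80], [0.72, -6, -161, 10, -80], [0.72, -6, -161, 10, -80], [0.72, -6, -161, 10, -80], [0.72, -6, -161, 10, -80], [0.72, -6, -161, 10, -80], [0.72, -6, -161, 10, -80], [0.72, -6, -161, 10, -80], [0.72, -6, -161, 10, -80]]]'

```text
clock: 29.8
eef_pos: [478.8, 275.2, 239.5]
eef_rot: [-3.141, 0.0, 2.78]
wrist_force: [0.4, 0.1, 0.7]
finger_gap: 67.7
```

>>> send_rows --series '[[[0.72, 0, 0, 0, -8], [0.72, 0, 0, 0, -10], [0.72, 0, 0, 0, -10], [0.72, 0, 0, 0, -10]]]'

```text
clock: 30.2
eef_pos: [478.8, 275.2, 239.7]
eef_rot: [-3.141, -0.0, 2.947]
wrist_force: [0.1, 0.1, -0.7]
finger_gap: 67.6
```

Run:
```python
from h import *
tillook(); go((416.5,248.8,23,169))
```

```text
[478.77816119 275.15648733 239.66714282] [-1.79990960e+02 -4.49238869e-03  1.68849202e+02]
till 0.94 [216, 95, 144, 212] (array([503.1, 275.5]), 258.6, 161.8, -11.2)
iron_1 0.88 [8, 193, 58, 62] (array([466.1, -35.1]), 76.8, 52.0, 0.9)
iron_1 0.56 [228, 101, 45, 74] (array([416.3, 249.4]), 79.5, 50.2, -10.5)
[ 56.  -37.9 216.9] roll -0.1 n 5
```

>>> send_rows --series '[[[0.72, 56, -37.5, 60, 0], [0.72, 56, -37.5, 110, 0], [0.72, 56, -37.5, 150, 0], [0.72, 56, -37.5, 178, 0], [0.72, 56, -37.5, 200, 0], [0.72, 56, -37.5, 212, 0], [0.72, 56, -37.5, 217, 0], [0.72, 56, -37.5, 217, 0], [0.3, 56, -37.5, 217, 0], [0.3, 56, -37.5, 217, 0]]]' --newtons 40

```text
clock: 31.35
eef_pos: [417.2, 249.4, 24.0]
eef_rot: [3.14, 0.001, 2.948]
wrist_force: [0.4, -0.1, -0.3]
finger_gap: 55.0
```

>>> send_rows --series '[[[0.3, 0, 0, 0, 0], [0.3, 0, 0, 0, 0], [0.3, 0, 0, 0, 0], [0.3, 0, 0, -10, 0], [0.3, 0, 0, -20, 0], [0.3, 0, 0, -40, 0], [0.3, 0, 0, -60, 0], [0.3, 0, 0, -60, 0]]]'

```text
clock: 32.15
eef_pos: [417.6, 249.7, 85.7]
eef_rot: [3.139, 0.003, 2.949]
wrist_force: [-0.0, 0.2, -1.9]
finger_gap: 49.0
```

Run:
```python
from h import *
s=manip.read_state(); print(s['finger_gap'])
tillook(); go((466,-231,83,181.5))
```

```text
48.99543521556894
[417.64503992 249.72269353  85.67851544] [179.84706561   0.19322778 168.93795821]
till 0.74 [227, 151, 228, 229] (array([425.2, 290.5]), 160.5, 102.9, 79.0)
iron_1 0.87 [236, 178, 92, 127] (array([435.2, 246.3]), 99.9, 68.7, -11.0)
[-141.  -461.5   -0.6] roll -12.6 n 10
```

>>> send_rows --series '[[[0.3, -15, -48, -10, -3], [0.3, -30, -96, -15, -5], [0.3, -44, -144, -20, -7], [0.3, -59, -192, -20, -9], [0.3, -73, -240, -20, -11], [0.3, -88, -288, -20, -12.5], [0.3, -102, -335, -20, -12.5], [0.3, -117, -382, -10, -12.5], [0.3, -131, -428, 0, -12.5], [0.3, -141, -461, 10, -12.5]]]'

```text
clock: 33.3
eef_pos: [465.9, -232.9, 71.4]
eef_rot: [3.141, -0.001, -3.118]
wrist_force: [-0.0, 0.9, -1.2]
finger_gap: 49.2
```

>>> send_rows --series '[[[0.3, 0, 0, 15, 0], [0.3, 0, 0, 30, 0], [0.3, 0, 0, 43, 0], [0.3, 0, 0, 53, 0], [0.3, 0, 0, 58, 0], [0.3, 0, 0, 58, 0], [0.3, 0, 0, 58, 0], [0.3, 0, 0, 58, 0]]]'

```text
clock: 34.1
eef_pos: [466.8, -230.4, 15.5]
eef_rot: [-3.141, 0.001, -3.116]
wrist_force: [-0.2, 0.3, -1.5]
finger_gap: 49.2
```

Run:
```python
from h import *
s=manip.read_state(); print(s['eef_pos'],s['finger_gap'],s['wrist_force'])
```

```text
[ 466.84176608 -230.43044405   15.54122842] 49.230972166557095 [-0.16513215  0.32158962 -1.48381492]
```

>>> send_rows --series '[[[0.3, 0, 0, 2.5, 0], [0.3, 0, 0, 2.5, 0], [0.58, 0, 0, 2.5, 0], [0.65, 0, 0, 2.5, 0], [0.72, 0, 0, 2.5, 0], [0.72, 0, 0, 2.5, 0], [0.72, 0, 0, -30, 0], [0.72, 0, 0, -70, 0], [0.72, 0, 0, -120, 0], [0.72, 0, 0, -160, 0]]]'

```text
clock: 35.1
eef_pos: [466.6, -230.3, 177.7]
eef_rot: [-3.141, 0.001, -3.116]
wrist_force: [-0.6, 0.8, 0.9]
finger_gap: 67.4
```

Run:
```python
from h import *
s=manip.read_state(); print(s['eef_pos'],np.degrees(s['eef_rot']))
c=shot("wrist")
for n,z in [('mat',4),('iron_1',10)]:
    for r in manip.silhouettes(n,c)[:4]:
        print(n,round(r['conf'],2),[int(v) for v in r['rect']],box(c,np.array(r['pixels']),z))
go((590,-180,230,174))
```

```text
[ 466.56973192 -230.34758407  177.68819008] [-1.79953201e+02  7.31813651e-02 -1.78561125e+02]
mat 0.89 [229, 142, 280, 105] (array([ 466.3, -138.3]), 291.1, 112.3, -87.6)
iron_1 0.9 [343, 157, 52, 78] (array([ 466.8, -140. ]), 82.7, 53.3, 1.7)
iron_1 0.76 [425, 163, 57, 71] (array([467.5, -47.3]), 81.0, 54.3, 1.4)
iron_1 0.72 [254, 152, 52, 79] (array([ 465.1, -231.4]), 80.7, 50.7, 3.3)
[-123.9   47.7  -52.8] roll 7.4 n 3
```

>>> send_rows --series '[[[0.72, -124, 48, -50, 7.5], [0.72, -124, 48, -50, 7.5], [0.72, -124, 48, -50, 7.5], [0.72, -124, 48, -50, 7.5], [0.72, -124, 48, -50, 7.5], [0.72, -124, 48, -50, 7.5]]]'

```text
clock: 35.85
eef_pos: [588.2, -179.6, 223.4]
eef_rot: [3.141, -0.003, 3.035]
wrist_force: [0.9, 0.1, 0.4]
finger_gap: 67.8
```

Run:
```python
from h import *
s=manip.read_state(); print(s['eef_pos'],np.degrees(s['eef_rot']))
c=shot("wrist"); save(c,'w6',1.4)
for n,z in [('holder',22),('stop',34),('stone_blue',20)]:
    for r in manip.silhouettes(n,c)[:3]:
        print(n,round(r['conf'],2),[int(v) for v in r['rect']],box(c,np.array(r['pixels']),z))
```

```text
[ 588.18853096 -179.59694611  223.35660792] [ 1.79971240e+02 -1.45965684e-01  1.73902713e+02]
holder 0.94 [206, 190, 214, 93] (array([ 648.9, -149. ]), 251.5, 114.7, 84.6)
stop 0.77 [338, 192, 20, 91] (array([ 622.9, -109.6]), 54.1, 22.0, 1.4)
```

View pics/w6.png

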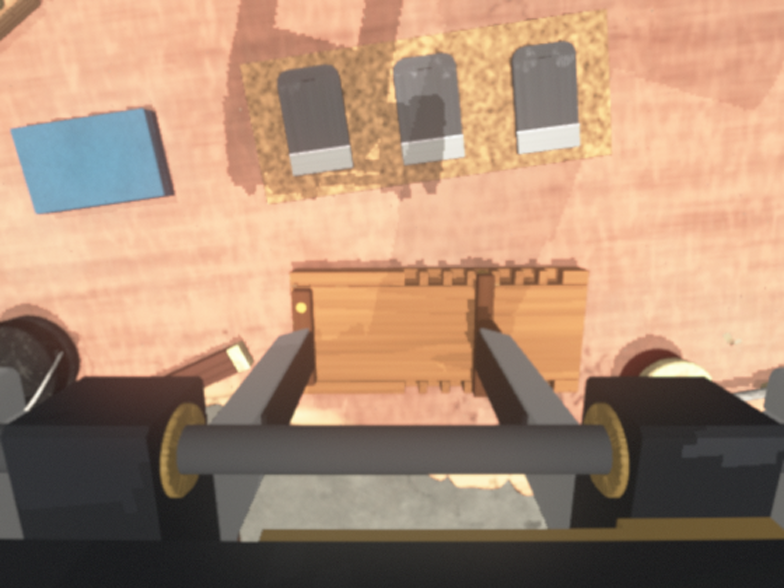

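Run:
```python
from h import *
c=shot("wrist")
def L(a,b,z):
    P=toz(c,np.array([a,b])/1.4,z); d=P[1]-P[0]; print(np.round(P[:,:2],1),np.linalg.norm(d),np.degrees(np.arctan2(d[1],d[0])))
L((293,270),(587,270),22); L((308,392),(578,392),22); L((293,270),(306,391),22); L((587,270),(578,392),22)
L((478,276),(493,276),34)
L((313,290),(315,383),34)
L((38,212),(172,193),20)
L((12,129),(144,109),20)
go((651,-112,120,174.5))
s=manip.read_state(); print(s['eef_pos'])
```

```text
[[ 583.  -264.7]
 [ 608.9  -19.8]] 246.2418445647949 83.95429794707697
[[ 693.9 -268.8]
 [ 719.6  -28.6]] 241.57259230064204 83.90605524341994
[[ 583.  -264.7]
 [ 692.8 -270.4]] 109.9488884185895 -2.9736210836977133
[[608.9 -19.8]
 [719.6 -28.6]] 111.00194538099606 -4.513793960901755
[[ 601.8 -113.1]
 [ 603.1 -101. ]] 12.196828750571633 83.9584207899262
[[ 599.2 -248.1]
 [ 680.7 -258.5]] 82.18492738485979 -7.247846756785511
[[ 512.9 -467.1]
 [ 510.1 -353.1]] 113.97565500551094 91.43331330487791
[[ 447.3 -469.7]
 [ 444.6 -361.3]] 108.40650657533544 91.41012257722994
[-54.6  73.9 104.9] roll -0.6 n 3
[ 588.80966181 -179.65532655  224.91166661]
```

>>> send_rows --series '[[[0.5, -30, 40, 20, 0], [0.5, -58.5, 75, 50, 0], [0.5, -58.5, 75, 90, 0], [0.5, -58.5, 75, 125, 0], [0.5, -58.5, 75, 155, 0], [0.5, -58.5, 75, 170, 0], [0.5, -58.5, 75, 177, 0], [0.5, -58.5, 75, 177, 0]]]' --newtons 30

```text
clock: 36.9
eef_pos: [655.5, -111.1, 48.2]
eef_rot: [-3.142, 0.0, 3.036]
wrist_force: [-0.2, -0.0, 1.0]
finger_gap: 47.3
```

Run:
```python
from h import *
s=manip.read_state(); print(s['eef_pos'],np.degrees(s['eef_rot']),s['finger_gap'],s['wrist_force'])
c=shot("wrist"); save(c,'w7',1.2)
```

```text
[ 655.45161553 -111.05414214   48.23115872] [-1.79997351e+02  8.18591599e-03  1.73923744e+02] 47.28015168730487 [-0.21969945 -0.01891449  1.02994933]
```

View pics/w7.png

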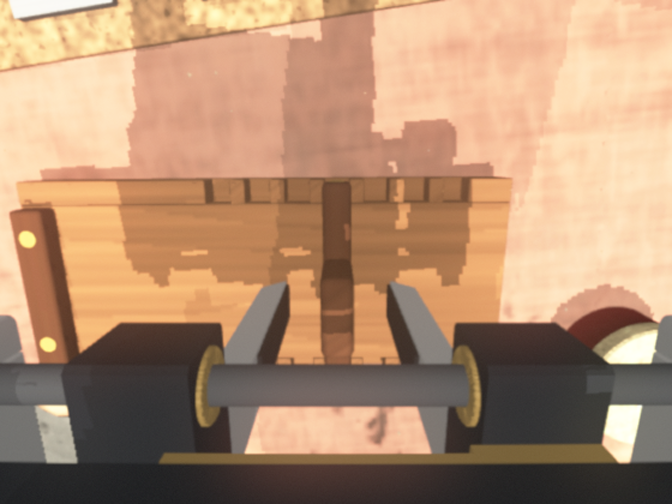

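>>> send_rows --series '[[[0, 0, 0, 0, 0], [0, 0, 0, 0, 0], [0, 0, 0, 0, 0], [0, 0, 0, 0, 0], [0, 0, 0, 0, 0], [0, 0, 0, 0, 0], [0, 0, 0, -8, 0], [0, 0, 0, -18, 0], [0, 0, 0, -28, 0], [0, 0, 0, -28, 0]]]'

```text
clock: 37.95
eef_pos: [656.2, -111.0, 78.2]
eef_rot: [-3.141, 0.003, 3.036]
wrist_force: [0.2, -0.4, -1.0]
finger_gap: 14.0
```

>>> send_rows --series '[[[0, 0, -10, 0, 0], [0, 0, -20, 0, 0], [0, 0, -20, 0, 0], [0, 0, -20, 0, 0], [0, 0, -20, 6, 0], [0, 0, -20, 12, 0], [0, 0, -20, 12, 0]]]'

```text
clock: 38.65
eef_pos: [652.7, -130.3, 62.5]
eef_rot: [3.141, -0.002, 3.036]
wrist_force: [0.2, -0.2, -0.9]
finger_gap: 13.4
```

Run:
```python
from h import *
s=manip.read_state(); print(s['eef_pos'],np.degrees(s['eef_rot']),s['finger_gap'],s['wrist_force'])
```

```text
[ 652.6764013  -130.34267446   62.46021236] [ 1.79981596e+02 -1.18042821e-01  1.73952502e+02] 13.448134344843082 [ 0.15429936 -0.16616411 -0.89464683]
```

>>> send_rows --series '[[[0, 0, -0.3, 4, 0], [0, 0, -0.3, 8, 0], [0, 0, -0.3, 12, 0], [0, 0, -0.3, 14, 0], [0, 0, -0.3, 16, 0], [0, 0, -0.3, 16, 0], [0, 0, -0.3, 16, 0]]]'

```text
clock: 39.35
eef_pos: [653.3, -131.1, 48.1]
eef_rot: [-3.142, 0.0, 3.036]
wrist_force: [-0.5, 0.5, 1.8]
finger_gap: 13.9
```

Run:
```python
from h import *
s=manip.read_state(); print(s['eef_pos'],np.degrees(s['eef_rot']),s['finger_gap'],s['wrist_force'])
c=shot("wrist"); save(c,'w8',1.2)
```

```text
[ 653.29473146 -131.06873253   48.11955783] [-1.79996656e+02  1.49143869e-02  1.73937791e+02] 13.862624910840546 [-0.54349016  0.47564347  1.81892414]
```

View pics/w8.png

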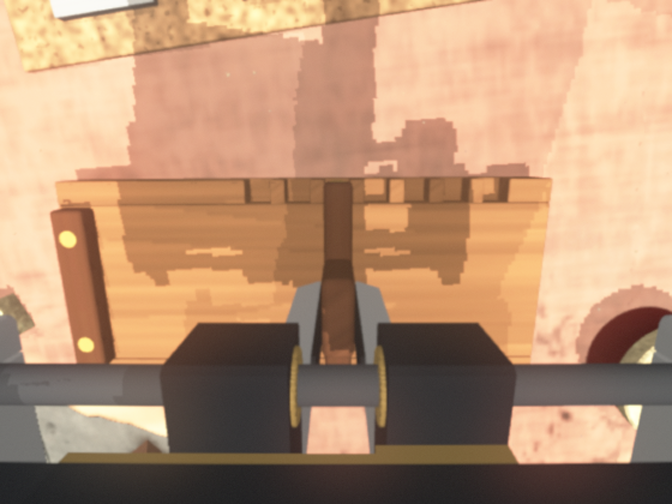

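>>> send_rows --series '[[[0.25, 0, 0, 0, 0], [0.4, 0, 0, 0, 0], [0.4, 0, 0, 0, 0], [0.4, 0, 0, -30, 0], [0.5, 0, 0, -70, 0], [1, 0, 0, -120, 0], [1, 0, 0, -150, 0], [1, 0, 0, -150, 0]]]'

```text
clock: 40.2
eef_pos: [654.7, -131.4, 203.4]
eef_rot: [-3.14, 0.008, 3.036]
wrist_force: [-0.1, 0.5, 0.3]
finger_gap: 66.4
```

Run:
```python
from h import *
go((478,-412,200,91.5))
```

```text
[ 146.1 -297.7    3.4] roll 82.4 n 10
```

>>> send_rows --series '[[[1, 146, -298, 0, 82.4], [1, 146, -298, 0, 82.4], [1, 146, -298, 0, 82.4], [1, 146, -298, 0, 82.4], [1, 146, -298, 0, 82.4], [1, 146, -298, 0, 82.4], [1, 146, -298, 0, 82.4], [1, 146, -298, 0, 82.4], [1, 146, -298, 0, 82.4], [1, 146, -298, 0, 82.4]]]'

```text
clock: 41.2
eef_pos: [476.1, -412.0, 196.7]
eef_rot: [-3.141, -0.001, 1.591]
wrist_force: [0.3, 0.1, -0.4]
finger_gap: 94.1
```

>>> send_rows --series '[[[1, 0, 0, 0, 0], [1, 0, 0, 0, 0]]]'

```text
clock: 41.4
eef_pos: [476.5, -411.8, 197.2]
eef_rot: [-3.141, -0.001, 1.601]
wrist_force: [0.4, 0.4, 0.5]
finger_gap: 93.9
```

Run:
```python
from h import *
s=manip.read_state(); print(s['eef_pos'],np.degrees(s['eef_rot']),s['finger_gap'],s['joints'])
c=shot("wrist"); save(c,'w9',1.2)
for n,z in [('holder',22),('stop',34),('stone_blue',20)]:
    for r in manip.silhouettes(n,c)[:2]:
        print(n,round(r['conf'],2),[int(v) for v in r['rect']],box(c,np.array(r['pixels']),z))
```

```text
[ 476.45756538 -411.76956988  197.20840647] [-1.79959816e+02 -3.76904167e-02  9.17071815e+01] 93.92495621240448 [-7.70831801e-01  4.92011256e-01  1.29333868e+00 -4.64615951e-05
  1.35720321e+00 -8.00618099e-01]
holder 0.74 [390, 0, 125, 73] (array([ 638.3, -250.1]), 122.6, 66.1, 2.2)
stop 0.48 [389, 1, 128, 75] (array([ 632.9, -252.9]), 119.0, 62.9, 2.2)
stone_blue 0.81 [252, 141, 65, 100] (array([ 479.2, -414.5]), 110.2, 70.1, -88.2)
```

View pics/w9.png

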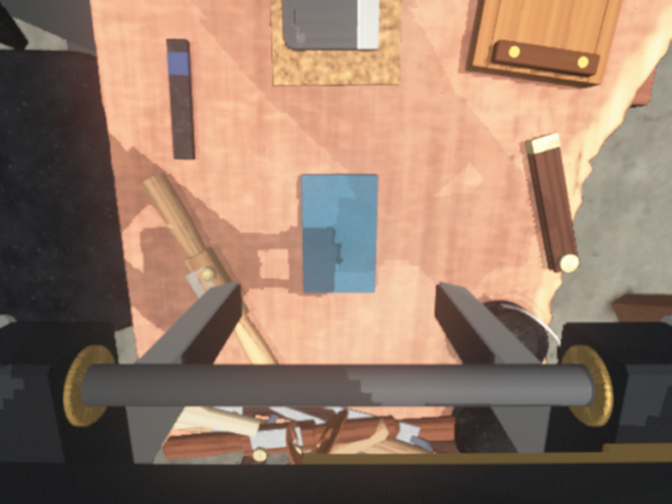

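>>> send_rows --series '[[[1, -2.5, 2.5, 45, 0], [1, -2.5, 2.5, 90, 0], [1, -2.5, 2.5, 130, 0], [1, -2.5, 2.5, 160, 0], [1, -2.5, 2.5, 176, 0], [1, -2.5, 2.5, 184, 0], [1, -2.5, 2.5, 184, 0], [0.6, -2.5, 2.5, 184, 0], [0.5, -2.5, 2.5, 184, 0], [0.5, -2.5, 2.5, 184, 0]]]' --newtons 55

```text
clock: 42.6
eef_pos: [479.5, -414.7, 15.1]
eef_rot: [3.14, 0.001, 1.598]
wrist_force: [-0.4, -0.2, 0.1]
finger_gap: 73.1
```

>>> send_rows --series '[[[0.5, 0, 0, 0, 0], [0.5, 0, 0, 0, 0], [0.5, 0, 0, 0, 0], [0.5, 0, 0, 0, 0], [0.5, 0, 0, -10, 0], [0.5, 0, 0, -25, 0], [0.5, 0, 0, -45, 0], [0.5, 0, 0, -70, 0], [0.5, 0, 0, -90, 0], [0.5, 0, 0, -90, 0]]]'

```text
clock: 43.6
eef_pos: [480.2, -415.3, 107.9]
eef_rot: [3.138, 0.004, 1.598]
wrist_force: [0.0, -0.2, -3.3]
finger_gap: 67.3
```

Run:
```python
from h import *
s=manip.read_state(); print(s['eef_pos'],np.degrees(s['eef_rot']),s['finger_gap'],s['wrist_force'])
c=shot("wrist"); save(c,'w10',1.2)
# holder frame from stop: seated notch y=17 at TCP (653.3,-131.0); yaw -6.05
y=np.array([np.sin(np.radians(6.05)),np.cos(np.radians(6.05))]); cen=np.array([653.3,-131.0])-17*y
print('holder',cen,'cleat',cen-106*y); t=cen+(-106+58)*y; print('stone target',t)
go((*t,110,83.95))
```

```text
[ 480.23273669 -415.28266689  107.90375876] [179.76560052   0.23143109  91.53925657] 67.26484905730298 [ 0.03150096 -0.22693275 -3.34068596]
holder [ 651.50826277 -147.90531507] cleat [ 640.33625419 -253.3149267 ]
stone target [ 646.44924002 -195.6379694 ]
[214.5 172.7  -4.4] roll 7.6 n 6
```

View pics/w10.png

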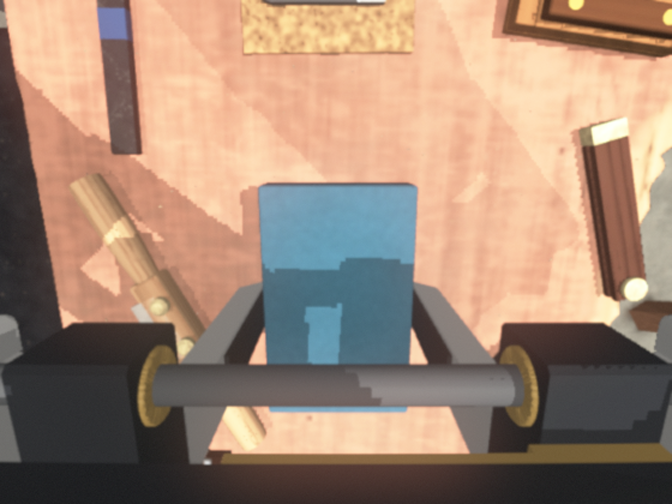

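Run:
```python
from h import *
s=manip.read_state();c=shot("wrist")
p=np.array(s['eef_pos']);yw=s['eef_rot'][2]
zt=p[2]-14+20
for a in [((262,189),(416,189)),((270,411),(408,411))]:
    P=toz(c,np.array(a)/1.2,zt); M=R.from_euler('xyz',[np.pi,0,yw]).as_matrix(); print(np.round((P-p)@M,1))
```

```text
[[ 53.5 -31.6  -6. ]
 [ 53.5  33.4  -6. ]]
[[-53.7 -32.6  -6. ]
 [-53.8  34.8  -6. ]]
```

>>> send_rows --series '[[[0.5, 35, 28, -5, 1], [0.5, 70, 56, -5, 3], [0.5, 105, 84, -5, 5], [0.5, 140, 112, -5, 6.5], [0.5, 175, 140, -5, 7.6], [0.5, 200, 161, -5, 7.6], [0.5, 214.5, 172.5, 0, 7.6], [0.5, 214.5, 172.5, 0, 7.6], [0.5, 214.5, 172.5, 0, 7.6]]]'

```text
clock: 44.6
eef_pos: [645.0, -195.8, 102.7]
eef_rot: [-3.14, -0.0, 1.465]
wrist_force: [-0.2, -0.6, -3.7]
finger_gap: 67.6
```

Run:
```python
from h import *
s=manip.read_state(); print(s['eef_pos'],np.degrees(s['eef_rot']),s['finger_gap'],s['wrist_force'])
c=shot("wrist"); save(c,'w11',1.2)
p=np.array(s['eef_pos']);yw=s['eef_rot'][2]; zt=p[2]+6
for r in manip.silhouettes('stone_blue',c)[:2]: print(round(r['conf'],2),[int(v) for v in r['rect']],box(c,np.array(r['pixels']),zt))
go((646.4,-195.6,60,83.95))
```

```text
[ 645.01534426 -195.82573511  102.67801569] [-1.79887148e+02 -1.20553511e-02  8.39336981e+01] 67.644884280544 [-0.18538321 -0.64395005 -3.73197452]
0.7 [217, 151, 130, 192] (array([ 647. , -182.1]), 84.9, 67.7, 84.0)
0.67 [206, 119, 148, 29] (array([ 652.2, -131.4]), 74.8, 11.8, -5.1)
[ 1.2  1.3 43.6] roll -0.1 n 1
```

View pics/w11.png

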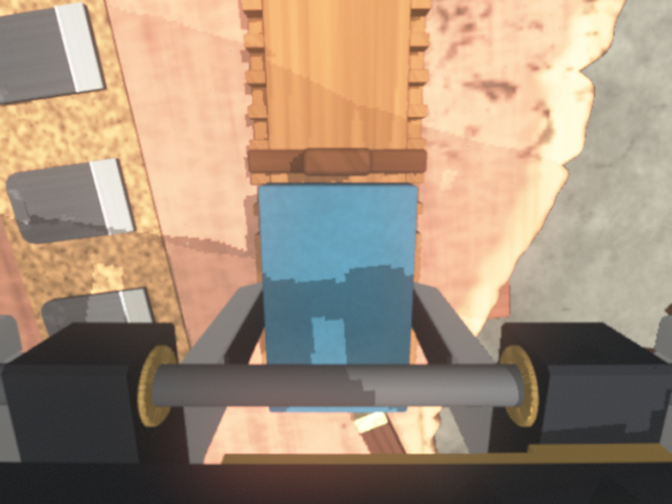

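>>> send_rows --series '[[[0.5, 0, 0, 20, 0], [0.5, 0, 0, 35, 0], [0.5, 0, 0, 45, 0], [0.5, 0, 0, 50, 0], [0.5, 0, 0, 50, 0], [0.5, 0, 0, 50, 0]]]'

```text
clock: 45.3
eef_pos: [646.1, -195.5, 54.5]
eef_rot: [3.141, 0.0, 1.465]
wrist_force: [-0.3, -0.0, -3.4]
finger_gap: 67.3
```

Run:
```python
from h import *
go((646.4,-195.6,36,83.95)); s=manip.read_state(); print(s['eef_pos'])
c=shot("wrist"); p=np.array(s['eef_pos']); zt=p[2]+6
for n,z in [('stone_blue',zt),('stop',34)]:
  for r in manip.silhouettes(n,c)[:2]: print(n,round(r['conf'],2),[int(v) for v in r['rect']],box(c,np.array(r['pixels']),z))
s=manip.read_state(); print(s['eef_pos'])
```

```text
[-0.1  0.3 18.5] roll -0.0 n 1
[ 646.06446519 -195.46691368   54.53346085]
stone_blue 0.68 [216, 153, 132, 190] (array([ 648. , -181.5]), 84.3, 67.7, 84.0)
stop 0.6 [184, 118, 188, 32] (array([ 651.4, -132. ]), 108.4, 17.0, -6.0)
[ 646.11598697 -195.39246744   54.68083492]
```

>>> send_rows --series '[[[0.5, 0, 0, 6, 0], [0.5, 0, 0, 11, 0], [0.5, 0, 0, 15, 0], [0.5, 0, 0, 17, 0], [0.5, 0, 0, 18, 0], [0.5, 0, 0, 18, 0], [0.5, 0, 0, 18, 0]]]'

```text
clock: 46.15
eef_pos: [645.7, -195.2, 36.8]
eef_rot: [-3.141, -0.0, 1.465]
wrist_force: [-6.7, 2.0, 6.3]
finger_gap: 67.4
```

Run:
```python
from h import *
s=manip.read_state(); print(s['eef_pos'],np.degrees(s['eef_rot']),s['finger_gap'],s['wrist_force'])
```

```text
[ 645.67010053 -195.24083538   36.79228628] [-1.79977078e+02 -1.43538835e-03  8.39417804e+01] 67.38626245056203 [-6.69879137  1.9835344   6.27031698]
```

>>> send_rows --series '[[[0.76, 0, 0, -0.5, 0], [0.82, 0, 0, -0.5, 0], [0.88, 0, 0, -0.5, 0], [0.9, 0, 0, -0.5, 0], [0.9, 0, 0, -20, 0], [0.9, 0, 0, -60, 0], [0.9, 0, 0, -110, 0], [0.9, 60, 0, -150, 0], [0.9, 60, 0, -170, 0], [0.9, 60, 0, -170, 0]]]'

```text
clock: 47.15
eef_pos: [653.9, -133.5, 211.3]
eef_rot: [3.134, 0.001, 1.468]
wrist_force: [0.3, -0.5, 0.0]
finger_gap: 84.5
```

Run:
```python
from h import *
s=manip.read_state(); print(s['eef_pos'],np.degrees(s['eef_rot']),s['finger_gap'],s['wrist_force'])
c=shot("wrist"); save(c,'w12',1.4)
for n,z in [('stone_blue',42),('stop',34),('holder',22)]:
  for r in manip.silhouettes(n,c)[:2]: print(n,round(r['conf'],2),[int(v) for v in r['rect']],box(c,np.array(r['pixels']),z))
go((560,-150,280,173.95))
```

```text
[ 653.86747391 -133.54730211  211.28040387] [1.79559744e+02 4.80943037e-02 8.40892443e+01] 84.54962308576343 [ 0.3328817  -0.49490929  0.01810447]
stone_blue 0.63 [248, 195, 60, 99] (array([ 646.9, -193.6]), 113.9, 69.8, 84.5)
stop 0.68 [228, 183, 100, 24] (array([ 651.9, -134.8]), 107.1, 23.3, -6.8)
holder 0.62 [224, 91, 104, 215] (array([657.4, -75.2]), 110.5, 101.9, -5.6)
[-23.5 -89.7 -75.5] roll -90.0 n 11
```

>>> send_rows --series '[[[0.9, -50, -85, -60, -86], [0.9, -50, -85, -60, -86], [0.9, -50, -85, -60, -86], [0.9, -50, -85, -60, -86], [0.9, -50, -85, -60, -86], [0.9, -50, -85, -60, -86], [0.9, -50, -85, -60, -86], [0.9, -50, -85, -60, -86], [0.9, -50, -85, -60, -86], [0.9, -50, -85, -60, -86]]]'

```text
clock: 48.35
eef_pos: [561.9, -177.1, 264.5]
eef_rot: [3.141, -0.002, 2.97]
wrist_force: [0.1, 0.4, -0.5]
finger_gap: 84.8
```

>>> send_rows --series '[[[0.9, 0, 0, 0, 0], [0.9, 0, 0, 0, 0], [0.9, 0, 0, 0, 0]]]'

```text
clock: 48.65
eef_pos: [562.2, -176.6, 265.5]
eef_rot: [3.141, -0.001, 2.961]
wrist_force: [0.5, -0.4, -0.5]
finger_gap: 84.6
```

Run:
```python
from h import *
s=manip.read_state(); print(s['eef_pos'],np.degrees(s['eef_rot']))
c=shot("wrist"); save(c,'w13',1.4)
for n,z in [('stone_blue',42),('stop',34),('holder',22),('iron_1',10),('mat',4)]:
  for r in manip.silhouettes(n,c)[:3]: print(n,round(r['conf'],2),[int(v) for v in r['rect']],box(c,np.array(r['pixels']),z))
```

```text
[ 562.22071401 -176.63614449  265.48069354] [ 1.79993798e+02 -4.12277373e-02  1.69652685e+02]
stone_blue 0.68 [237, 220, 85, 58] (array([ 644.5, -194. ]), 111.6, 75.0, 83.4)
stop 0.59 [323, 202, 14, 82] (array([ 649.5, -129. ]), 110.0, 19.8, -5.4)
holder 0.86 [217, 198, 187, 91] (array([653.4, -73.7]), 114.7, 103.2, -2.5)
holder 0.6 [273, 65, 50, 72] (array([ 467.5, -140.5]), 79.1, 50.4, 0.8)
iron_1 0.66 [275, 66, 47, 74] (array([ 466.5, -139.9]), 81.5, 50.9, 1.8)
iron_1 0.65 [202, 78, 51, 72] (array([ 465. , -230.9]), 80.1, 50.8, 1.9)
mat 0.7 [218, 196, 189, 93] (array([ 654.6, -148.2]), 262.6, 120.1, 84.6)
mat 0.61 [173, 31, 241, 140] (array([ 466.2, -138.8]), 290.4, 111.6, -87.9)
```

View pics/w13.png

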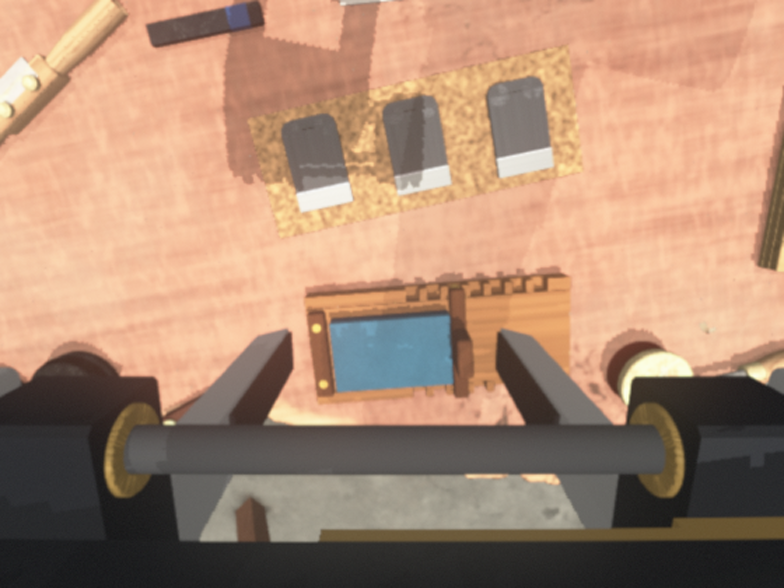

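```bash
python3 -c "
from cell import manip
print(manip.sign_off())"
```

```text
the job is handed in; nothing more can be done
None
```

The bench is ready and I handed the job in at about 49 s of robot time, with the robot touching nothing.

- **Irons:** There were three. I tipped the till to about 30° twice, set it flat each time, and laid the irons from the trench on the cork mat. They lie flat in a row, about 92 mm apart and none on another. The till's lanes looked empty of further irons.
- **Stone:** The blue 110 mm stone was the one out. I lifted the stop by its fin and dropped it one notch nearer the cleat, into the one that leaves 116 mm. It reads at the same height as when it was seated at the start, to about 0.1 mm. I then laid the stone flat on the board between the cleat and the stop.
- **Last checks:** The closing picture shows all three irons on the mat, the stop seated and the stone in its gap. The detector gave the stone's centre as about 1.5–2 mm from where I aimed it; I took that as measurement error, as the picture shows it lying in the gap.
- **Disagreements:** In the closing picture the detector reported only two of the three irons; the third is plain in the picture. It also gave some boxes under the wrong name, for example the holder as the mat, which I ignored.
- **Not rechecked:** I did not look at the till again after taking the last iron from it. I did not measure the wax tin or the sliding bevel again; the arm never went close to them.

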